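# Centre a bottle under the dispenser with coarse and fine knobs, then dose it

## Robot

A 7-joint arm with a two-finger parallel gripper is mounted at the origin on the work surface. World frame = base frame: x ahead of the robot, y to its left, z up, the work surface at z = 0. Lengths are in m, angles in rad, forces in N, time in s.
With the tool pointing down it reaches from about 0.35 to 0.9 m from the base axis. Payload 8.1 kg.
Tool frame: the origin (TCP) lies on the centre line of the jaws, within the pads' length; the fingertips stand arm.tip_extent ahead of it and the grasp point (between the pads) lies 3 mm ahead of it (arm.tip_extent is the distance from the TCP to the fingertips, in m); y points along the fingers, z is the direction in which the jaws open and shut, and the axes are right-handed (so a half turn about y gives the same grasp; the last joint's range is limited). The gripper opens to 92 mm and grips with 3 to 60 N. Pads are 19 mm wide; open, the fingers measure 130 mm over their backs; the gripper's body (75 mm by 190 mm) begins 47 mm behind the grasp point.
Start: joints at [-1.445, 0.434, 0.025, 1.573, -0.012, 1.134, -0.075], TCP at [0.142, 0.609, 0.249] pointing down, gripper open.
Joint ranges: [-2.62, 2.62], [-0.44, 2.09], [-1.27, 1.32], [0.08, 2.57], [-1.32, 4.46], [0.12, 2], [-2.74, 2.74]. Speed limits (rad/s): [2.22, 2.22, 3.01, 3.01, 3.14, 3.14, 3.14].

## Interface

Orientations are given as a rotation vector (axis times angle).
In Python, from cell import observe, get_image, sign_off, boxes_of, place_of, arm gives the robot as it stands.
- The arm moves only by the tool arm_command, never from a script. Its argument "plan" is a list of rows, each a list of 2 entries, a list of its own where there are three numbers: the shift along the tool's x, y, z in m, then the turn, a rotation vector about the tool's x, y, z in degrees. In form: [[[tx, ty, tz], [ax, ay, az]], ...]. A call has 1 to 5 rows; each row is the pose to reach, as a shift and turn from the pose commanded when the call began, along the tool's axes at that moment; what a row does not reach only later rows make up. A row lasts 1/10 s, in which the tool goes at most 50 mm and 8.59 degrees, less where a joint would pass 70% of its speed; a pose out of reach is approached as far as the arm can. A call with a gripper value outside its range is refused whole. "fingers" is the closure, from -1 (fully open) to 1 (shut), set as the call begins (left out, the last holds). The fingers move at their own pace and stop on an object; "squeeze" is the grip in N (left out, the last holds). Time passes only in rows, so rows that repeat a pose let the fingers close. It gives the time, the measured TCP pose, the force and the opening at its end, in the units of the state.
- observe(): the state, without advancing time (a new reading comes with each control period).
- get_image(name): name is "side" or "top" or "wrist"; returns a dict with "color" (420x560x3 uint8, red, green, blue), "camera_matrix" (3x3 intrinsics, pixels), "distortion" ([k1, k2, p1, p2, k3] as OpenCV has them; the pictures are not rectified), "world_to_cam" (4x4, takes a point from world to camera coordinates); the wrist camera has in their place "mount" (4x4, takes a point from camera to tool coordinates, whose origin is the TCP and whose axes are the tool frame's). Camera axes: x right, y up, looking along -z (the intrinsics and any distortion apply to the point x, -y, -z); pixel columns grow to the right and rows downward; lengths in m; the calibration is good to about 2 mm. A picture is of the moment at which its call begins: read the wrist's pose just before it. There is no depth.
- sign_off(): hands the job in, once; it reports no verdict.
Trained networks look in a picture, given as the dict that the camera call returned (one of the last four; its "shot" number tells which), for a name from the list of things; names that differ only in an ending like _2 or _b are one class to them, and where a whole thing is asked for, a point or a joint stands for the part that bears it (a point fixed in the world has none). Each returns a list of dicts, best first, with "confidence" (0 to 1); they miss things now and then, are a little off and sometimes report something else, mostly with a low value. They report only what shows in the picture. A call takes as long as a camera call.
- boxes_of(picture, thing): "point" ([column, row] in pixels, amid what is visible of it).
- place_of(picture, thing): "point" ([column, row] in pixels: a listed point, or the origin of a listed thing).
The state is a dict: "clock": time; "joints": joint angles; "dq": joint speeds; "joint_efforts": joint torques, N m; "position": TCP position; "ee_rot": TCP orientation; "force": force on the tool from outside, world axes, zero at the start; "ft_torque": the same for the moment, N m; "width": opening from 0.0 (shut) to 1.0 (fully open).
Only numpy, scipy, OpenCV 4.12 (cv2) and the standard library are available. Lean on these libraries where they do the work, as an engineer would, in place of code of your own. Each camera call takes 0.05 s, during which the arm holds its last target.

## Task

Turn the large lower knob of the rotary table until the table's index finger lines up with the dispenser's index finger, then turn the small upper knob to bring the bottle's mouth centrally under the spout. Only then press the dispenser's plunger all the way down and let it spring back up. Work the table by its knobs without touching the bottle or its arm, and leave the other things on the bench where they are.

Things in the scene. Friction and masses are not known exactly. Their poses are not given: they have to be found in the camera images.
- stage: Fixed round base of the rotary filling table. Origin on the bench on the table's vertical axis, which is also the axis of both knobs. On it turns an aluminium disc of 200 mm diameter, top 22 mm above the bench, that carries both knobs and the bottle's arm.
- turntable (a joint): Angle (rad) of the disc and the large lower knob, which is one piece with it, so they turn alike; 0 to 4.4, growing counterclockwise seen from above. At the start it must go 1.2 to 2.4 rad counterclockwise to line up. Friction 0.25 N m; it stays where it is left.
- coarse_grip (a point): Point on the axis at half height of the large lower knob: a finely fluted black cylinder 56 mm in diameter (58 over the flutes), 28 mm high (60 to 88 mm above the bench), on a 28 mm neck. Below it are only the disc and the bottle's arm (flat bar, top 36 mm above the bench). Grip across the diameter in any direction, from above.
- fine_knob (a joint): Angle (rad) of the small upper knob relative to the disc, 0 to 4, growing counterclockwise seen from above; each rad swings the bottle's arm 0.1 rad counterclockwise on the disc, which moves the bottle's mouth 13 mm. It starts at 0.3 to 0.9. Friction 0.06 N m; it stays where it is left, and turning it leaves the disc where it is; turning the large knob carries it along.
- fine_grip (a point): Point on the same axis, 116 mm above the bench, 16 mm below the top of the small upper knob: a black fluted cylinder 32 mm in diameter (33.5 over the flutes), 40 mm high (92 to 132 mm above the bench), standing 4 mm above the large knob. Grip across the diameter in any direction, from above.
- table_index (a point): Point 2 mm before the tip of the table's index finger, a steel bar 8 mm wide that points outward from the disc's rim, 22 mm above the bench, 120 mm from the axis. Turns with the disc; the fine knob does not move it.
- station_index (a point): Point 2 mm before the tip of the dispenser's index finger, a like fixed bar that points inward to the axis, 22 mm above the bench, 120 mm from the axis. When the fingers line up they lie end to end with a gap of 4 mm, and this point and the table's coincide.
- bottle_mouth (a point): Centre of the mouth (18 mm outside diameter, 12 mm dark bore), 126 mm above the bench, of the white narrow-necked bottle (36 mm wide, 90 mm high) clamped on the arm, 130 mm from the axis. Moves with both knobs. When the fingers line up, it starts 14 to 22 mm short of the spout, so that the fine knob must be turned counterclockwise.
- spout_tip (a point): Lower end of the dispenser's steel spout (6.4 mm bar), 136 mm above the bench and 130 mm from the axis; the spout's level part lies 157 mm above the bench and runs outward to the dispenser. Fixed.
- dispenser: Fixed dispenser: amber bottle, 74 mm in diameter, with a white head, a spout and a sprung plunger on top, on a grey foot. The body's origin lies on the bench on the rotary table's axis; the bottle stands 240 mm from it in the body's +y, spout towards the axis; z up. The index finger lies 0.6 rad clockwise (seen from above, about the axis) from the spout.
- plunger_top (a point): Centre of the flat top of the white plunger cap, 36 mm in diameter, 210 mm above the bench when up; press it straight down.
- plunger (a joint): How far the plunger is pressed (m): 0 up, 0.012 fully down against its stop. Its spring takes about 2.3 N to start and 7.7 N at the stop, and pushes it back up.
- holder: Arm and clamp with the bottle, not to be touched: flat dark bar from the axis to the clamp, 26 to 36 mm above the bench, clamp 50 by 50 mm. Origin on the axis, bottle 130 mm from it in the body's +y.
- vial_a: Loose capped amber vial 28 mm in diameter, 75 mm high, near the rotary table; origin under its centre. To be left alone.
- vial_b: A second such vial, near the rotary table. To be left alone.
- vial_c: A third such vial, near the rotary table. To be left alone.
- beaker: Loose white beaker 70 mm in diameter, 90 mm high; origin under its centre. To be left alone.
- wash_bottle: Loose white bottle with a grey cap, 64 mm in diameter, 160 mm high; origin under its centre. To be left alone.
- spatula: Loose spatula, 180 mm long, lying on the bench. To be left alone.

How it is judged:
By the outcome, as a careful person would: the job done as asked, in the order asked, and still so for the second after the job is handed in, with the robot touching nothing.
It also fails if it takes over 72 s, if anything falls off the work surface, if the arm or the gripper's body presses on something with over 40 N, if the wrist force passes 120 N, or if a joint passes its speed limit or range.

## Working session

There is one attempt and no reset: what is moved stays moved. The work goes in short steps, Python scripts to look and compute and a tool call to move; the robot and the scene stay as the last step left them, time stands still between calls to the robot, and variables do not carry over. Pictures are saved under pics/ and viewed, and the job is handed in when it is done.

Besides the shell and the picture viewer there is one more tool, called after "Call:" by a JSON object that holds its "op" and its "data", one argument or row to a line. arm_command: Moves the arm, as the interface text tells. Its arguments: {"type":"object","properties":{"plan":{"type":"array","items":{"type":"array"}},"fingers":{"type":"number"},"squeeze":{"type":"number"}},"required":["plan"]}

```bash
ls -la; mkdir -p pics; python3 - <<'E'
from cell import *
import cv2
s=observe(); print(s); print([a for a in dir(arm) if a[0]!='_'], arm.tip_extent)
for n in ("side","top","wrist"):
    im=get_image(n); cv2.imwrite(f"pics/{n}0.png",im["color"][:,:,::-1])
    print(n,{k:(v.tolist() if hasattr(v,'tolist') else v) for k,v in im.items() if k!='color'})
E
```

```text
total 12
drwxr-xr-x  3 agent agent 4096 Dec  7 06:12 .
drwxr-xr-x 23 root  root  4096 Dec  7 06:12 ..
drwxr-xr-x  2 agent agent 4096 Dec  7 06:12 pics
{'clock': 0.0, 'joints': array([-1.44464429,  0.43522518,  0.0249642 ,  1.57408148, -0.01158401,
        1.13399316, -0.07509688]), 'dq': array([-0.0012299 ,  0.00091068, -0.00046695,  0.00067839,  0.00076092,
        0.00048675,  0.00030052]), 'joint_efforts': array([ 1.39520571e-04, -6.67866039e+01,  9.85430516e-01, -3.14453351e+01,
       -6.04037731e-02,  4.28115728e-02,  1.69645546e-04]), 'position': array([0.14167234, 0.60825063, 0.24794952]), 'ee_rot': array([-1.56488541,  0.17968997, -0.17964952]), 'force': array([ 0.49832707,  0.02379238, -0.04145414]), 'ft_torque': array([-0.02719961,  0.02753485,  0.05493909]), 'width': 0.9989586934500653}
['PlanningError', 'tip_extent'] 0.022
side {'camera_matrix': [[394.3543589997089, 0.0, 279.5010718449875], [0.0, 394.3543589997089, 206.24113175859057], [0.0, 0.0, 1.0]], 'distortion': [0.011977654869907602, 0.0, 0.0, 0.0, 0.0], 'world_to_cam': [[0.9892713881027921, -0.14526427865901817, 0
[... 565 characters left out ...]
8, -0.023117242148271447, 0.07869285024520434, -0.5184526106308343], [-0.07874336374678996, -0.0012815878326465726, 0.9968940967818336, -1.2131609387275182], [0.0, 0.0, 0.0, 1.0]], 'shot': 2}
wrist {'camera_matrix': [[292.41079379717553, 0.0, 281.6814873095358], [0.0, 292.41079379717553, 207.3538449737663], [0.0, 0.0, 1.0]], 'distortion': [-0.02065396214754091, 0.0, 0.0, 0.0, 0.0], 'mount': [[0.0010749864526204854, -0.9563937627647622, -0.29207843971916647, -0.07936524950225801], [-0.0009298438911205987, 0.29207752623124356, -0.9563941938661962, -0.1365153609137255], [0.9999989898967202, 0.0012996981546718354, -0.0005753175139991193, -0.0005295937535538808], [0.0, 0.0, 0.0, 1.0]], 'shot': 3}
```

View pics/side0.png

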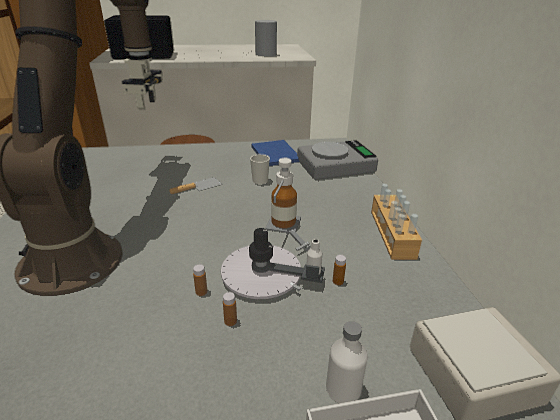

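View pics/top0.png

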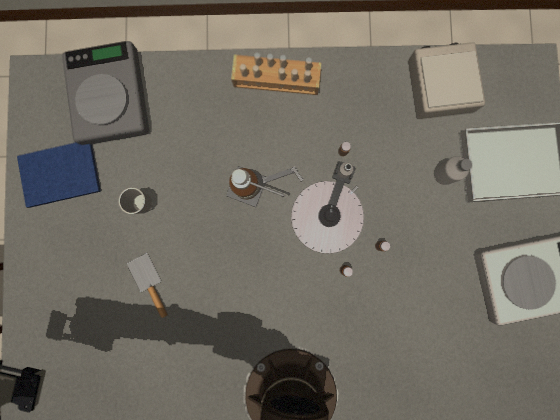

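View pics/wrist0.png

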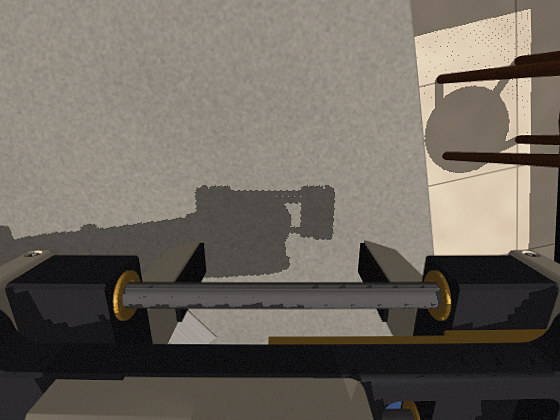

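```bash
cat > h.py <<'E'
from cell import *
import cv2, numpy as np
from scipy.spatial.transform import Rotation as R
F=np.diag([1,-1,-1.])
def ray(im,px,s=None):
    K=im["camera_matrix"];d=im["distortion"]
    u=cv2.undistortPoints(np.array([[px]],float),np.array(K),np.array(d))[0,0]
    v=F@np.array([u[0],u[1],1])
    if "mount" in im:
        m=np.array(im["mount"]);T=np.eye(4);T[:3,:3]=R.from_rotvec(s["ee_rot"]).as_matrix();T[:3,3]=s["position"]
        T=T@m
    else: T=np.linalg.inv(im["world_to_cam"])
    return T[:3,3],T[:3,:3]@v
def at_z(im,px,z,s=None):
    o,v=ray(im,px,s); return o+v*(z-o[2])/v[2]
def proj(im,P,s=None):
    if "mount" in im:
        m=np.array(im["mount"]);T=np.eye(4);T[:3,:3]=R.from_rotvec(s["ee_rot"]).as_matrix();T[:3,3]=s["position"]
        W=np.linalg.inv(T@m)
    else: W=np.array(im["world_to_cam"])
    p=F@(W[:3,:3]@np.asarray(P)+W[:3,3])
    return cv2.projectPoints(p.reshape(1,1,3),np.zeros(3),np.zeros(3),np.array(im["camera_matrix"]),np.array(im["distortion"]))[0][0,0]
H=dict(coarse_grip=.074,fine_grip=.116,table_index=.022,station_index=.022,bottle_mouth=.126,spout_tip=.136,plunger_top=.21,stage=0,dispenser=0,holder=0,vial_a=0,beaker=0,wash_bottle=0)
def crop(im,c,r,f,name):
    x,y=int(c[0]),int(c[1]);a=im["color"][max(0,y-r):y+r,max(0,x-int(r*1.3)):x+int(r*1.3),::-1]
    cv2.imwrite("pics/"+name,cv2.resize(a,None,fx=f,fy=f,interpolation=cv2.INTER_CUBIC))
E
python3 - <<'E'
from h import *
np.set_printoptions(precision=4,suppress=True)
for n in ("top","side"):
    im=get_image(n)
    for t,z in H.items():
        for r in place_of(im,t)[:(3 if t=='vial_a' else 1)]: print(n,t,round(r["confidence"],2),np.round(r["point"],1),at_z(im,r["point"],z)[:2])
    if n=="top": crop(im,(300,200),75,4,"topc.png")
    else: crop(im,(285,235),85,3.5,"sidec.png")
E
```

```text
top coarse_grip 0.68 [329.3 214.7] [ 0.4822 -0.1111]
top fine_grip 0.64 [328.7 216.2] [ 0.4763 -0.1055]
top table_index 0.84 [357.9 186.9] [ 0.5599 -0.1974]
top station_index 0.78 [301.8 182.7] [ 0.5751 -0.0428]
top bottle_mouth 0.6 [347.1 165.6] [ 0.6031 -0.1551]
top spout_tip 0.66 [280.8 196.8] [0.5266 0.0146]
top plunger_top 0.7 [238.6 173.9] [0.5758 0.1115]
top stage 0.86 [329.5 215.7] [ 0.4832 -0.1186]
top dispenser 0.59 [329.7 218.5] [ 0.4754 -0.119 ]
top holder 0.97 [328.  218.9] [ 0.4744 -0.1142]
top vial_a 0.62 [379.4 243.1] [ 0.4037 -0.2553]
top vial_a 0.53 [348.2 270.4] [ 0.3304 -0.1659]
top vial_a 0.44 [342.9 147.5] [ 0.6755 -0.1625]
top beaker 0.56 [139.6 200.7] [0.5377 0.4137]
top wash_bottle 0.72 [448.1 176.6] [ 0.5857 -0.4569]
side coarse_grip 0.78 [263.  250.9] [ 0.4872 -0.1148]
side fine_grip 0.64 [259.9 241.4] [ 0.4782 -0.1329]
side table_index 0.8 [298.8 287.2] [ 0.562  -0.1955]
side station_index 0.88 [297.2 249.7] [ 0.5849 -0.0527]
side bottle_mouth 0.86 [311.4 240.1] [ 0.5946 -0.1563]
side spout_tip 0.94 [274.4 203. ] [0.5306 0.0044]
side plunger_top 0.47 [281.4 158.6] [0.5649 0.1183]
side holder 0.8 [261.5 274.4] [ 0.4831 -0.1137]
side vial_a 0.66 [197.3 292.6] [ 0.326  -0.1591]
side vial_a 0.62 [230.6 323.4] [ 0.4    -0.2646]
side vial_a 0.53 [336.8 280.5] [ 0.6653 -0.1601]
side beaker 0.67 [261.5 180.5] [0.5383 0.4024]
side wash_bottle 0.63 [346.5 386.1] [ 0.6051 -0.4432]
```

```bash
python3 -c "
from h import *
s=observe(); print(s['clock'],R.from_rotvec(s['ee_rot']).as_matrix().round(3))"
```

```text
1.55 [[ 0.974  0.     0.227]
 [-0.227  0.     0.974]
 [ 0.    -1.     0.   ]]
```

View pics/topc.png

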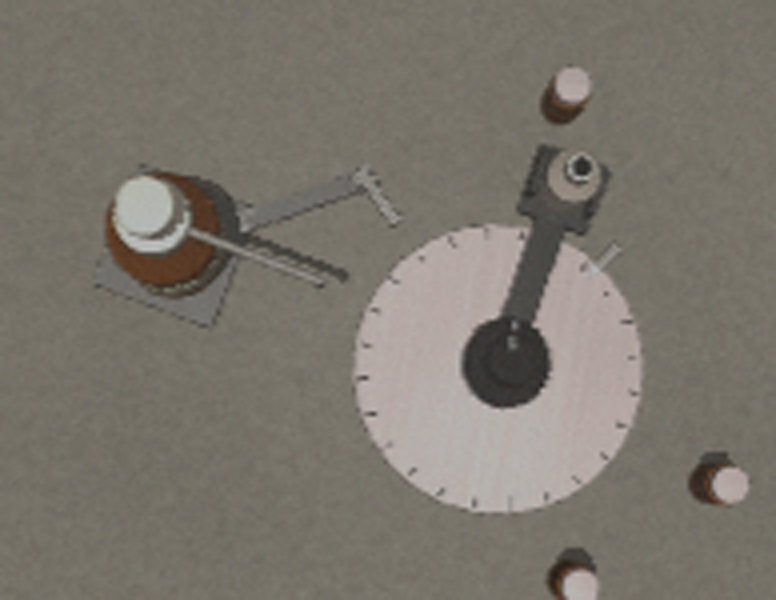

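View pics/sidec.png

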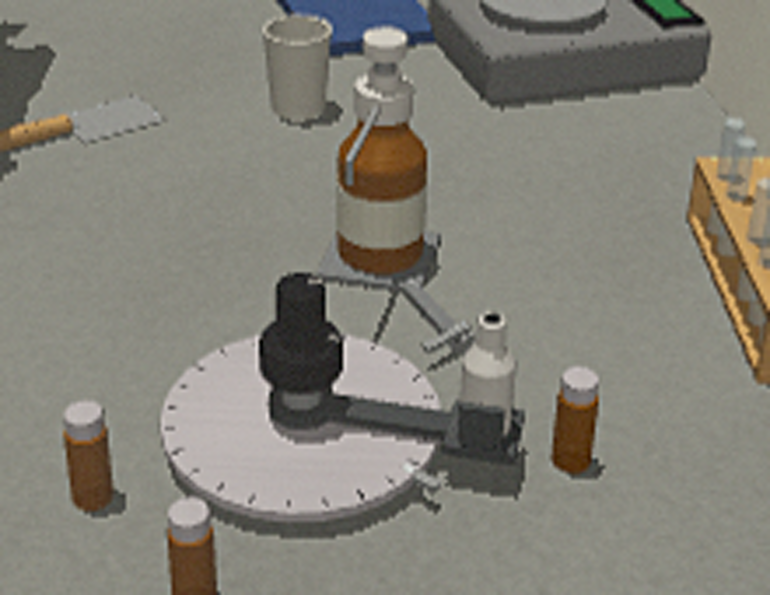

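Call:
{"op": "arm_command", "data": {
  "plan": [
    [[0.03, -0.015, -0.036], [0, 0, 0]],
    [[0.06, -0.03, -0.072], [0, 0, 0]],
    [[0.09, -0.045, -0.11], [0, 0, 0]],
    [[0.12, -0.06, -0.15], [0, 0, 0]],
    [[0.15, -0.07, -0.19], [0, 0, 0]]
  ]
}}

```text
clock: 2.05
position: [0.2439, 0.3916, 0.319]
ee_rot: [-1.562, 0.179, -0.18]
force: [0.0, -0.9, 0.6]
width: 1.002
```

Call:
{"op": "arm_command", "data": {
  "plan": [
    [[0.03, 0, -0.038], [0, 0, 0]],
    [[0.06, 0, -0.076], [0, 0, 0]],
    [[0.09, 0, -0.114], [0, 0, 0]],
    [[0.12, 0, -0.152], [0, 0, 0]],
    [[0.15, 0, -0.19], [0, 0, 0]]
  ]
}}

```text
clock: 2.55
position: [0.3467, 0.1721, 0.3183]
ee_rot: [-1.562, 0.179, -0.18]
force: [1.5, 0.4, -0.5]
width: 1.0
```

Call:
{"op": "arm_command", "data": {
  "plan": [
    [[0.03, 0, -0.038], [0, 8, 0]],
    [[0.06, 0, -0.076], [0, 16, 0]],
    [[0.09, 0, -0.114], [0, 24, 0]],
    [[0.12, 0, -0.152], [0, 32, 0]],
    [[0.15, 0, -0.19], [0, 40, 0]]
  ]
}}

```text
clock: 3.05
position: [0.4497, -0.047, 0.3184]
ee_rot: [-1.444, 0.727, -0.728]
force: [1.2, -0.1, -0.4]
width: 1.003
```

Call:
{"op": "arm_command", "data": {
  "plan": [
    [[0.03, 0, -0.007], [0, 8, 0]],
    [[0.06, 0, -0.016], [0, 16, 0]],
    [[0.072, 0, -0.016], [0, 24, 0]],
    [[0.072, 0, -0.016], [0, 32, 0]],
    [[0.072, 0, -0.016], [0, 40, 0]]
  ]
}}

```text
clock: 3.55
position: [0.4797, -0.1129, 0.318]
ee_rot: [-1.18, 1.254, -1.255]
force: [0.6, 0.2, 0.6]
width: 0.999
```

```bash
python3 - <<'E'
from h import *
np.set_printoptions(precision=4,suppress=True)
s=observe();print(s['joints'],s['position']);print(R.from_rotvec(s['ee_rot']).as_matrix())
im=get_image("wrist");cv2.imwrite("pics/w1.png",im["color"][:,:,::-1])
for t,z in list(H.items())[:8]+[("holder",0)]:
    for r in place_of(im,t)[:1]: print(t,round(r["confidence"],2),np.round(r["point"],1),at_z(im,r["point"],z,s)[:2])
E
```

```text
[-0.5577  0.1798  0.8162  1.8249 -0.1402  1.196   0.2406] [ 0.4797 -0.1129  0.318 ]
[[-0.0614  0.      0.9981]
 [-0.9981 -0.0003 -0.0614]
 [ 0.0003 -1.      0.0001]]
coarse_grip 0.81 [280.7 179.2] [ 0.4781 -0.1112]
fine_grip 0.82 [281.3 183.7] [ 0.4792 -0.1081]
table_index 0.58 [337.8 223.2] [ 0.5624 -0.1975]
station_index 0.94 [353.  124.8] [ 0.5852 -0.0494]
bottle_mouth 0.75 [386.7 222. ] [ 0.6022 -0.1604]
spout_tip 0.93 [324.4  70.8] [0.5298 0.0087]
plunger_top 0.23 [350.7 123.6] [ 0.5396 -0.0417]
stage 0.68 [283.1 169.4] [ 0.4816 -0.1109]
holder 0.39 [385.8 222.3] [ 0.6459 -0.2092]
```

View pics/w1.png

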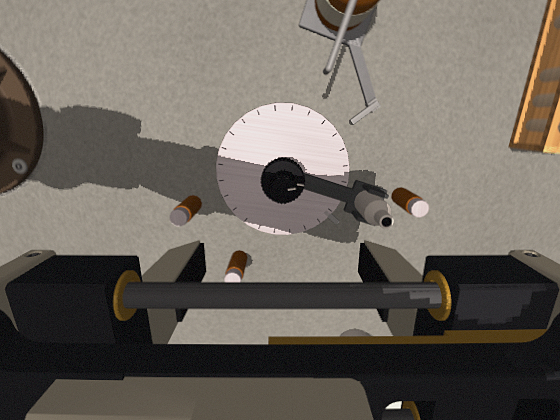

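```bash
cat >> h.py <<'E'
def discfit(im,c0,s=None,rad=.1,z=.022):
    # refine disc centre: sample edge along radii in image, robust LSQ in world plane
    from scipy.optimize import least_squares
    g=cv2.GaussianBlur(im["color"].mean(2).astype(np.float32),(3,3),0)
    pts=[]
    for a in np.linspace(0,2*np.pi,180,endpoint=False):
        rr=np.arange(.085,.115,.0004)
        P=np.array([proj(im,[c0[0]+r*np.cos(a),c0[1]+r*np.sin(a),z],s) for r in rr]).astype(np.float32)
        v=cv2.remap(g,P[:,:1],P[:,1:],cv2.INTER_LINEAR).ravel()
        d=v[8:]-v[:-8]; k=d.argmin()
        if d[k]<-30: r=rr[k+4]; pts.append([c0[0]+r*np.cos(a),c0[1]+r*np.sin(a)])
    pts=np.array(pts)
    f=least_squares(lambda p:np.hypot(*(pts-p[:2]).T)-p[2],[*c0[:2],rad],loss="soft_l1",f_scale=.0007)
    return f.x,len(pts),np.median(abs(f.fun))
E
python3 - <<'E'
from h import *
s=observe()
im=get_image("wrist");print(discfit(im,(.48,-.112),s))
im=get_image("top");print(discfit(im,(.48,-.112)))
im=get_image("side");print(discfit(im,(.48,-.112)))
E
```

```text
(array([ 0.48021835, -0.11212657,  0.09908794]), 132, np.float64(0.00027543290582912605))
(array([ 0.47989704, -0.10845675,  0.09756893]), 33, np.float64(0.0004438646028388782))
(array([ 0.483875 , -0.1087535,  0.1059853]), 15, np.float64(0.0008225699278157639))
```

Call:
{"op": "arm_command", "data": {
  "plan": [
    [[-0.001, 0.05, 0], [0, 0, 0]],
    [[-0.001, 0.1, 0], [0, 0, 0]],
    [[-0.001, 0.15, 0], [0, 0, 0]],
    [[-0.001, 0.19, 0], [0, 0, 0]],
    [[-0.001, 0.224, 0], [0, 0, 0]]
  ]
}}

```text
clock: 4.7
position: [0.4789, -0.1111, 0.0917]
ee_rot: [-1.185, 1.25, -1.248]
force: [1.0, 0.4, 0.7]
width: 0.999
```

Call:
{"op": "arm_command", "data": {
  "plan": [
    [[0, 0, 0], [0, 0, 0]],
    [[0, 0, 0], [0, 0, 0]],
    [[0, 0, 0], [0, 0, 0]],
    [[0, 0, 0], [0, 0, 0]],
    [[0, 0, 0], [0, 0, 0]]
  ],
  "fingers": 1,
  "squeeze": 35
}}

```text
clock: 5.2
position: [0.4806, -0.1112, 0.0952]
ee_rot: [-1.181, 1.247, -1.25]
force: [0.3, 0.1, -0.4]
width: 0.616
```

Call:
{"op": "arm_command", "data": {
  "plan": [
    [[0, 0, 0], [0, -5, 0]],
    [[0, 0, 0], [0, -12, 0]],
    [[0, 0, 0], [0, -20, 0]],
    [[0, 0, 0], [0, -28, 0]],
    [[0, 0, 0], [0, -35, 0]]
  ]
}}

```text
clock: 5.7
position: [0.4805, -0.1113, 0.0952]
ee_rot: [-1.422, 0.785, -0.788]
force: [-0.4, 0.2, 5.5]
width: 0.605
```

Call:
{"op": "arm_command", "data": {
  "plan": [
    [[0, 0, 0], [0, -8, 0]],
    [[0, 0, 0], [0, -16, 0]],
    [[0, 0, 0], [0, -24, 0]],
    [[0, 0, 0], [0, -32, 0]],
    [[0, 0, 0], [0, -35, 0]]
  ]
}}

```text
clock: 6.2
position: [0.4802, -0.1116, 0.0952]
ee_rot: [-1.548, 0.311, -0.315]
force: [-1.4, -0.7, 5.2]
width: 0.598
```

```bash
python3 - <<'E'
from h import *
np.set_printoptions(precision=4,suppress=True)
c=np.array([.4802,-.1121])
s=observe();print(s['clock'],s['joints'],s['position'],s['force'],s['width']);M=R.from_rotvec(s['ee_rot']).as_matrix();print("az",np.degrees(np.arctan2(M[1,0],M[0,0])))
for n in ("wrist","top","side"):
  im=get_image(n);cv2.imwrite(f"pics/{n}2.png",im["color"][:,:,::-1])
  for t in ["table_index","station_index","bottle_mouth","spout_tip"]:
    for r in place_of(im,t)[:1]:
        p=at_z(im,r["point"],H[t],s)[:2];d=p-c
        print(n,t,round(r["confidence"],2),np.round(r["point"],1),p,np.hypot(*d),np.degrees(np.arctan2(d[1],d[0])))
  if n=="side": crop(im,(285,235),85,3.5,"sidec2.png")
E
```

```text
6.2 [-0.1057  0.4276  0.2962  2.0804 -0.1998  0.6578  1.4955] [ 0.4802 -0.1116  0.0952] [-1.3797 -0.6501  5.1909] 0.5984938971299233
az -22.86456278869497
wrist bottle_mouth 0.15 [280.4 215.4] [ 0.4394 -0.0955] 0.044050737530374764 157.79575919790568
top table_index 0.82 [306.8 177.1] [ 0.5904 -0.0571] 0.12314917070541885 26.54517228306213
top station_index 0.78 [301.3 181.5] [ 0.5785 -0.0415] 0.1209760611704005 35.6762426104773
top bottle_mouth 0.9 [289.8 183.1] [ 0.5618 -0.0088] 0.13166247553796281 51.70862052078688
top spout_tip 0.84 [281.7 198.3] [0.5228 0.0125] 0.13164267864068074 71.12856677188508
side table_index 0.88 [298.6 252.2] [ 0.5865 -0.0638] 0.11678865020884714 24.42447572919038
side station_index 0.97 [295.7 249.4] [ 0.5812 -0.0509] 0.11807406340144744 31.232587923607454
side bottle_mouth 0.97 [288.5 208.7] [ 0.5654 -0.0121] 0.13140587093659384 49.57526245558311
side spout_tip 0.56 [274.8 201.4] [0.5328 0.0126] 0.13530561304523464 67.14112964937378
```

View pics/wrist2.png

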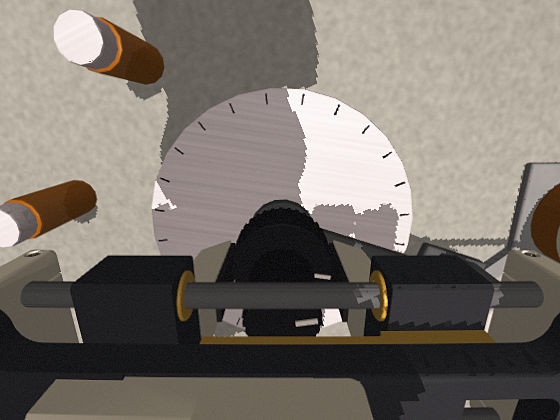

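View pics/sidec2.png

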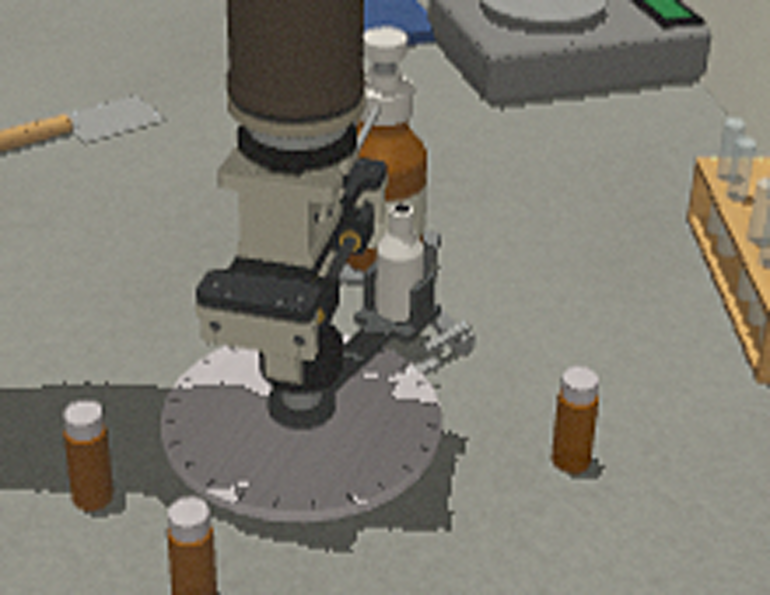

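Call:
{"op": "arm_command", "data": {
  "plan": [
    [[0, 0, 0], [0, -4, 0]],
    [[0, 0, 0], [0, -7, 0]],
    [[0, 0, 0], [0, -7, 0]],
    [[0, 0, 0], [0, -7, 0]]
  ]
}}

```text
clock: 7.35
position: [0.4802, -0.1116, 0.0952]
ee_rot: [-1.56, 0.219, -0.222]
force: [-1.7, -1.0, 6.2]
width: 0.604
```

Call:
{"op": "arm_command", "data": {
  "plan": [
    [[0, 0, 0], [0, 0, 0]],
    [[0, 0, 0], [0, 0, 0]],
    [[0, 0, 0], [0, 0, 0]],
    [[0, 0, 0], [0, 0, 0]],
    [[0, 0, 0], [0, 0, 0]]
  ],
  "fingers": -1
}}

```text
clock: 7.85
position: [0.4797, -0.1112, 0.0939]
ee_rot: [-1.559, 0.221, -0.221]
force: [-0.1, -0.0, 0.4]
width: 0.978
```

Call:
{"op": "arm_command", "data": {
  "plan": [
    [[0, -0.03, 0], [0, 0, 0]],
    [[0, -0.07, 0], [0, 0, 0]],
    [[0, -0.11, 0], [0, 0, 0]],
    [[0, -0.14, 0], [0, 0, 0]],
    [[0, -0.16, 0], [0, 0, 0]]
  ]
}}

```text
clock: 8.35
position: [0.4802, -0.1114, 0.2564]
ee_rot: [-1.559, 0.219, -0.223]
force: [0.1, -0.3, -0.9]
width: 1.001
```

```bash
python3 - <<'E'
from h import *
np.set_printoptions(precision=4,suppress=True)
s=observe();print(s['clock'],s['joints'],s['position'],s['width']);M=R.from_rotvec(s['ee_rot']).as_matrix();print("az",np.degrees(np.arctan2(M[1,0],M[0,0])))
im=get_image("wrist");cv2.imwrite(f"pics/w3.png",im["color"][:,:,::-1])
f=discfit(im,(.48,-.112),s);print(f);c=f[0][:2]
for t in ["table_index","station_index","bottle_mouth","spout_tip"]:
    for r in place_of(im,t)[:1]:
        p=at_z(im,r["point"],H[t],s)[:2];d=p-c
        print(t,round(r["confidence"],2),np.round(r["point"],1),p,np.hypot(*d),np.degrees(np.arctan2(d[1],d[0])))
E
```

```text
8.35 [-0.1505  0.2087  0.3256  1.8978 -0.0772  1.0443  1.4966] [ 0.4802 -0.1114  0.2564] 1.0011188896998224
az -16.12115180541382
(array([ 0.4805, -0.1121,  0.0992]), 137, np.float64(0.0002463644315049557))
table_index 0.61 [343.9 240.6] [ 0.5833 -0.0523] 0.1189185847911503 30.181496686577248
station_index 0.97 [350.4 238.2] [ 0.5823 -0.0429] 0.12307456189597289 34.186610864291694
bottle_mouth 0.87 [404.8 243.2] [ 0.5527 -0.005 ] 0.12913752202262524 56.004264053415525
spout_tip 0.82 [418.8 223.7] [0.531  0.0077] 0.12997278614001745 67.13918193374097
```

View pics/w3.png

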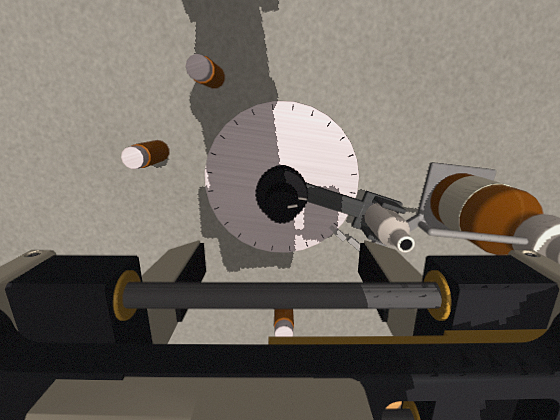

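Call:
{"op": "arm_command", "data": {
  "plan": [
    [[0, 0, 0], [0, 8.5, 0]],
    [[0, 0, 0], [0, 17, 0]],
    [[0, 0, 0], [0, 25.5, 0]],
    [[0, 0, 0], [0, 34, 0]],
    [[0, 0, 0], [0, 42.5, 0]]
  ]
}}

```text
clock: 9.1
position: [0.4789, -0.1111, 0.2525]
ee_rot: [-1.419, 0.804, -0.8]
force: [-0.6, 0.2, -0.0]
width: 1.0
```

Call:
{"op": "arm_command", "data": {
  "plan": [
    [[0, 0, 0], [0, 8.5, 0]],
    [[0, 0, 0], [0, 17, 0]],
    [[0, 0, 0], [0, 25.5, 0]],
    [[0, 0, 0], [0, 34, 0]],
    [[0, 0, 0], [0, 42.5, 0]]
  ]
}}

```text
clock: 9.6
position: [0.4789, -0.1111, 0.2525]
ee_rot: [-1.11, 1.357, -1.354]
force: [-0.1, 0.4, -0.2]
width: 1.004
```

Call:
{"op": "arm_command", "data": {
  "plan": [
    [[0, 0.02, 0], [0, 8.5, 0]],
    [[0, 0.04, 0], [0, 17, 0]],
    [[0, 0.05, 0], [0, 25, 0]],
    [[0, 0.05, 0], [0, 25, 0]]
  ]
}}

```text
clock: 10.0
position: [0.478, -0.1109, 0.2016]
ee_rot: [-0.845, 1.661, -1.658]
force: [1.0, 0.2, 0.0]
width: 0.999
```

```bash
cat > look.py <<'E'
from h import *
import sys
np.set_printoptions(precision=4,suppress=True)
tag=sys.argv[1]
s=observe();print(s['clock'],s['joints'],s['position'],s['width']);M=R.from_rotvec(s['ee_rot']).as_matrix();print("az",np.degrees(np.arctan2(M[1,0],M[0,0])))
im=get_image("wrist");cv2.imwrite(f"pics/w{tag}.png",im["color"][:,:,::-1])
f=discfit(im,(.48,-.112),s);print(f);c=f[0][:2]
ps=[]
for t in ["table_index","station_index","bottle_mouth","spout_tip"]:
    for r in place_of(im,t)[:1]:
        p=at_z(im,r["point"],H[t],s)[:2];d=p-c;ps.append(r["point"])
        print(t,round(r["confidence"],2),np.round(r["point"],1),p,np.hypot(*d),np.degrees(np.arctan2(d[1],d[0])))
# unwrapped polar view about the axis: rows radius .09-.2 (z=.022), cols azimuth 10..60 deg
az=np.radians(np.linspace(10,60,700));rr=np.linspace(.09,.16,350)
A,B=np.meshgrid(az,rr)
P=np.array([proj(im,[c[0]+r*np.cos(a),c[1]+r*np.sin(a),.022],s) for a,r in zip(A[::10,::10].ravel(),B[::10,::10].ravel())],dtype=np.float32).reshape(35,70,2)
P=cv2.resize(P,(700,350))
cv2.imwrite(f"pics/pol{tag}.png",cv2.remap(im["color"][:,:,::-1],P[...,0],P[...,1],cv2.INTER_CUBIC))
E
python3 look.py 4
```

```text
10.0 [-0.3859  0.2978  0.6392  1.989  -0.2185  0.9274 -0.2674] [ 0.478  -0.1109  0.2016] 0.999083904174124
az -126.24310953040506
(array([ 0.4804, -0.1121,  0.0991]), 165, np.float64(0.0002991262667461497))
table_index 0.85 [329.3  86.6] [ 0.5803 -0.051 ] 0.11708490755321677 31.427491788133672
station_index 0.77 [329.9  81.7] [ 0.5833 -0.0476] 0.12148500352972703 32.07523273974718
bottle_mouth 0.79 [278.8  35.8] [ 0.5531 -0.0049] 0.1294445496336681 55.84248265940784
spout_tip 0.89 [237.4  36.5] [0.531  0.0079] 0.13022104891304215 67.11700531940147
```

View pics/w4.png

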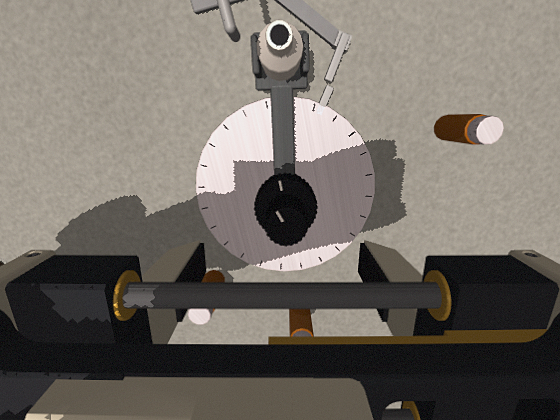

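View pics/pol4.png

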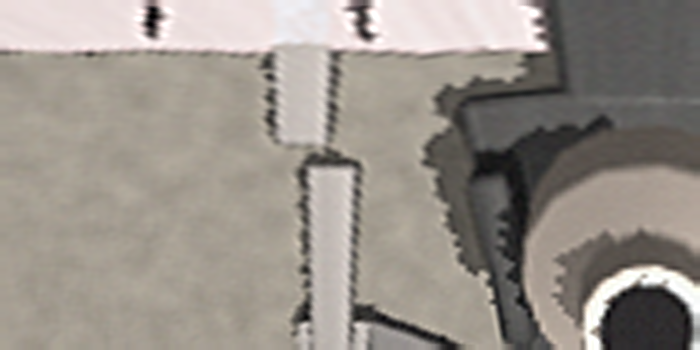

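Call:
{"op": "arm_command", "data": {
  "plan": [
    [[0, 0.04, 0.002], [0, 0, 0]],
    [[0, 0.08, 0.002], [0, 0, 0]],
    [[0, 0.106, 0.002], [0, 0, 0]],
    [[0, 0.107, 0.002], [0, 0, 0]]
  ]
}}

```text
clock: 10.65
position: [0.4796, -0.1121, 0.0948]
ee_rot: [-0.847, 1.659, -1.654]
force: [-0.7, 1.0, 0.1]
width: 0.999
```

Call:
{"op": "arm_command", "data": {
  "plan": [
    [[0, 0, 0], [0, 0, 0]],
    [[0, 0, 0], [0, 0, 0]],
    [[0, 0, 0], [0, 0, 0]],
    [[0, 0, 0], [0, 0, 0]],
    [[0, 0, 0], [0, 0, 0]]
  ],
  "fingers": 1,
  "squeeze": 35
}}

```text
clock: 11.15
position: [0.4813, -0.1121, 0.0975]
ee_rot: [-0.841, 1.656, -1.656]
force: [-9.5, 9.0, 10.7]
width: 0.616
```

Call:
{"op": "arm_command", "data": {
  "plan": [
    [[0, 0, 0], [0, -1, 0]],
    [[0, 0, 0], [0, -2, 0]],
    [[0, 0, 0], [0, -2, 0]],
    [[0, 0, 0], [0, -2, 0]]
  ]
}}

```text
clock: 11.55
position: [0.481, -0.1118, 0.0974]
ee_rot: [-0.866, 1.634, -1.631]
force: [-3.2, 1.8, 8.0]
width: 0.601
```

Call:
{"op": "arm_command", "data": {
  "plan": [
    [[0, 0, 0], [0, 0, 0]],
    [[0, 0, 0], [0, 0, 0]],
    [[0, 0, 0], [0, 0, 0]],
    [[0, 0, 0], [0, 0, 0]],
    [[0, 0, 0], [0, 0, 0]]
  ],
  "fingers": -1
}}

```text
clock: 12.05
position: [0.4813, -0.1125, 0.0969]
ee_rot: [-0.866, 1.633, -1.633]
force: [-0.4, 0.3, -0.3]
width: 0.974
```

Call:
{"op": "arm_command", "data": {
  "plan": [
    [[0, -0.04, 0], [0, 0, 0]],
    [[0, -0.08, 0], [0, 0, 0]],
    [[0, -0.105, 0], [0, 0, 0]],
    [[0, -0.105, 0], [0, 0, 0]]
  ]
}}

```text
clock: 12.45
position: [0.4832, -0.113, 0.2051]
ee_rot: [-0.86, 1.629, -1.634]
force: [-0.0, -0.8, -0.5]
width: 1.003
```

```bash
python3 look.py 5
```

```text
12.45 [-0.3821  0.2963  0.64    1.9804 -0.2215  0.9272 -0.2255] [ 0.4832 -0.113   0.2051] 1.0031250497254591
az -124.12082787812616
(array([ 0.4802, -0.112 ,  0.099 ]), 163, np.float64(0.0002629213518013651))
table_index 0.71 [323.5  90.3] [ 0.5792 -0.049 ] 0.11737864232920658 32.48137027811444
station_index 0.76 [327.4  85.5] [ 0.5849 -0.0473] 0.1231188958315627 31.704788673291024
bottle_mouth 0.72 [269.4  41.4] [ 0.5486 -0.0027] 0.12900199774830223 57.951750070440895
spout_tip 0.71 [235.1  44.4] [0.5287 0.0061] 0.12764988930293372 67.6590185738466
```

View pics/pol5.png

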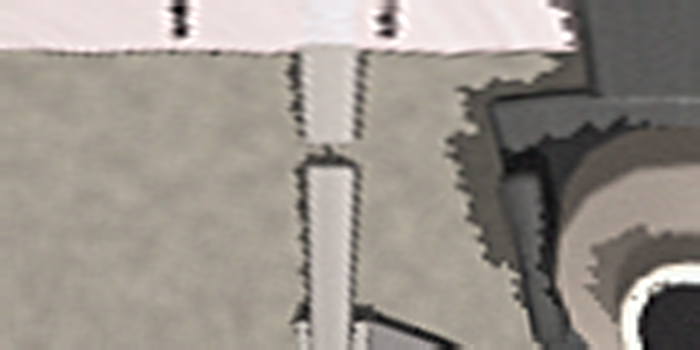

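View pics/w5.png

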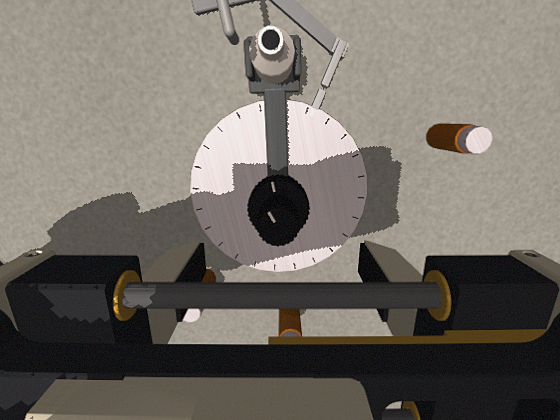

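Call:
{"op": "arm_command", "data": {
  "plan": [
    [[0, 0, -0.003], [0, 8.5, 0]],
    [[0, 0, -0.003], [0, 17, 0]],
    [[0, 0, -0.003], [0, 25.5, 0]],
    [[0, 0, -0.003], [0, 34, 0]],
    [[0, 0, -0.003], [0, 42.5, 0]]
  ]
}}

```text
clock: 13.2
position: [0.4782, -0.1107, 0.201]
ee_rot: [-0.242, 2.102, -2.102]
force: [-0.0, 0.3, -0.3]
width: 1.002
```

Call:
{"op": "arm_command", "data": {
  "plan": [
    [[0, 0, 0], [0, 8.5, 0]],
    [[0, 0, 0], [0, 17, 0]],
    [[0, 0, 0], [0, 25.5, 0]],
    [[0, 0, 0], [0, 34, 0]],
    [[0, 0, 0], [0, 42.5, 0]]
  ]
}}

```text
clock: 13.7
position: [0.4782, -0.1107, 0.2011]
ee_rot: [-0.507, -1.931, 1.933]
force: [0.3, -0.5, -0.7]
width: 0.996
```

```bash
python3 - <<'E'
from h import *
s=observe();M=R.from_rotvec(s['ee_rot']).as_matrix()
print(s['clock'],s['joints'].round(3),s['position'],M.round(3))
print((M.T@(np.array([.4803,-.112,.119])-s['position'])).round(4))
E
```

```text
13.7 [-0.649  0.392  1.031  2.007 -0.409  0.967 -1.497] [ 0.47822756 -0.11072058  0.2010639 ] [[-0.871 -0.002 -0.492]
 [ 0.492 -0.    -0.871]
 [ 0.001 -1.     0.001]]
[-0.0025  0.0821 -0.    ]
```

Call:
{"op": "arm_command", "data": {
  "plan": [
    [[-0.002, 0.04, 0], [0, 0, 0]],
    [[-0.002, 0.075, 0], [0, 0, 0]],
    [[-0.002, 0.081, 0], [0, 0, 0]],
    [[-0.002, 0.081, 0], [0, 0, 0]]
  ]
}}

```text
clock: 14.1
position: [0.4795, -0.112, 0.1201]
ee_rot: [-0.5, -1.933, 1.936]
force: [-0.3, -0.7, 1.2]
width: 1.003
```

Call:
{"op": "arm_command", "data": {
  "plan": [
    [[0, 0, 0], [0, 0, 0]],
    [[0, 0, 0], [0, 0, 0]],
    [[0, 0, 0], [0, 0, 0]],
    [[0, 0, 0], [0, 0, 0]],
    [[0, 0, 0], [0, 0, 0]]
  ],
  "fingers": 1,
  "squeeze": 15
}}

```text
clock: 14.6
position: [0.4808, -0.1116, 0.1213]
ee_rot: [-0.503, -1.937, 1.936]
force: [0.4, 0.4, 0.4]
width: 0.616
```

Call:
{"op": "arm_command", "data": {
  "plan": [
    [[0, 0, 0], [0, 0, 0]],
    [[0, 0, 0], [0, 0, 0]]
  ]
}}

```text
clock: 14.8
position: [0.4806, -0.1117, 0.121]
ee_rot: [-0.503, -1.936, 1.936]
force: [-0.0, 0.3, 0.9]
width: 0.44
```

Call:
{"op": "arm_command", "data": {
  "plan": [
    [[0, 0, 0], [0, 0, 0]],
    [[0, 0, 0], [0, 0, 0]],
    [[0, 0, 0], [0, 0, 0]],
    [[0, 0, 0], [0, 0, 0]]
  ]
}}

```text
clock: 15.2
position: [0.4805, -0.1117, 0.1209]
ee_rot: [-0.503, -1.936, 1.936]
force: [0.1, 0.4, 0.5]
width: 0.347
```

Call:
{"op": "arm_command", "data": {
  "plan": [
    [[0, 0, 0], [0, -6, 0]],
    [[0, 0, 0], [0, -14, 0]],
    [[0, 0, 0], [0, -22, 0]],
    [[0, 0, 0], [0, -30, 0]],
    [[0, 0, 0], [0, -38, 0]]
  ]
}}

```text
clock: 15.7
position: [0.4805, -0.1119, 0.121]
ee_rot: [-0.172, 2.137, -2.138]
force: [0.2, -1.4, -1.5]
width: 0.343
```

Call:
{"op": "arm_command", "data": {
  "plan": [
    [[0, 0, 0], [0, -8, 0]],
    [[0, 0, 0], [0, -16, 0]],
    [[0, 0, 0], [0, -24, 0]],
    [[0, 0, 0], [0, -32, 0]],
    [[0, 0, 0], [0, -40, 0]]
  ]
}}

```text
clock: 16.2
position: [0.4806, -0.1121, 0.121]
ee_rot: [-0.783, 1.711, -1.712]
force: [1.1, -2.0, -1.8]
width: 0.347
```

Call:
{"op": "arm_command", "data": {
  "plan": [
    [[0, 0, 0], [0, -6, 0]],
    [[0, 0, 0], [0, -10, 0]],
    [[0, 0, 0], [0, -10, 0]],
    [[0, 0, 0], [0, -10, 0]]
  ]
}}

```text
clock: 16.6
position: [0.4806, -0.1121, 0.1209]
ee_rot: [-0.9, 1.598, -1.599]
force: [0.4, -1.5, -2.6]
width: 0.343
```

```bash
python3 look.py 6; python3 - <<'E'
from h import *
im=get_image("side");crop(im,(285,235),85,3.5,"sidec6.png")
for t in ["bottle_mouth","spout_tip"]:
    for r in place_of(im,t)[:1]: print(t,r, at_z(im,r["point"],H[t]))
E
```

```text
16.6 [-0.2301  0.4022  0.4598  2.065  -0.2632  0.7294 -0.1498] [ 0.4806 -0.1121  0.1209] 0.34298295414954083
az -121.25717318660001
(array([ 0.4802, -0.1122,  0.099 ]), 147, np.float64(0.0002786330985100477))
table_index 0.69 [350.6  78.2] [ 0.5803 -0.0469] 0.11950948030634029 33.11826240959828
station_index 0.64 [355.8  76.4] [ 0.5842 -0.0478] 0.12231741278694731 31.76851353083513
spout_tip 0.68 [491.9 150.5] [ 0.5896 -0.1006] 0.10994523081287301 6.035620811548745
bottle_mouth {'point': [272.6, 203.0], 'confidence': 0.71} [0.52823762 0.021993   0.126     ]
spout_tip {'point': [271.1, 203.2], 'confidence': 0.55} [0.52192058 0.00443139 0.136     ]
```

View pics/w6.png

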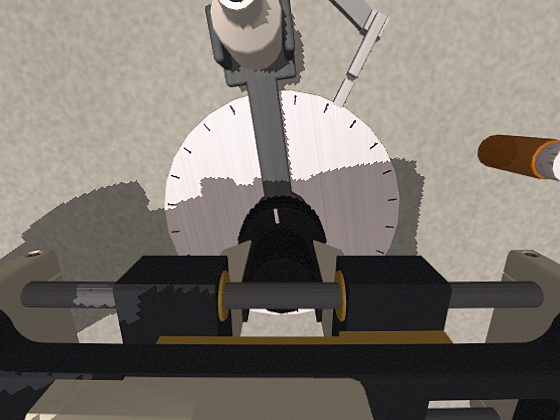

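View pics/sidec6.png

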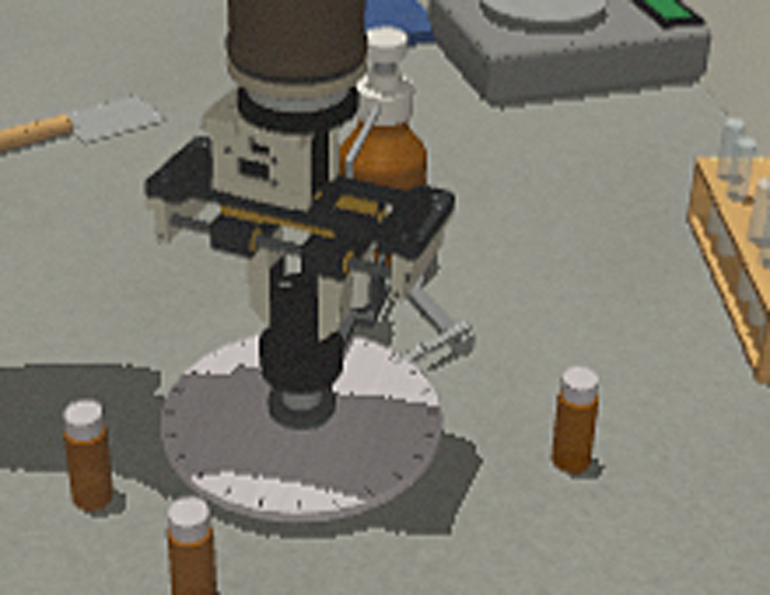

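Call:
{"op": "arm_command", "data": {
  "plan": [
    [[0, 0, 0], [0, 0, 0]],
    [[0, 0, 0], [0, 0, 0]],
    [[0, 0, 0], [0, 0, 0]],
    [[0, 0, 0], [0, 0, 0]]
  ],
  "fingers": -1
}}

```text
clock: 17.4
position: [0.4805, -0.1113, 0.1209]
ee_rot: [-0.902, 1.597, -1.596]
force: [-0.2, -0.4, 0.0]
width: 0.645
```

Call:
{"op": "arm_command", "data": {
  "plan": [
    [[0, -0.03, 0], [0, 0, 0]],
    [[0, -0.08, 0], [0, 0, 0]],
    [[-0.01, -0.12, 0], [0, 0, 0]],
    [[-0.05, -0.12, 0], [0, 0, 0]],
    [[-0.05, -0.12, 0], [0, 0, 0]]
  ]
}}

```text
clock: 17.9
position: [0.5092, -0.0639, 0.2421]
ee_rot: [-0.901, 1.592, -1.591]
force: [-1.1, 0.1, -0.5]
width: 0.996
```

```bash
python3 look.py 7; python3 -c "
import cv2;a=cv2.imread('pics/w7.png');cv2.imwrite('pics/w7c.png',cv2.resize(a[60:260,180:420],None,fx=3,fy=3,interpolation=cv2.INTER_CUBIC))"
```

```text
17.9 [-0.3791  0.2676  0.5053  1.8846 -0.1539  1.0233 -0.3457] [ 0.5092 -0.0639  0.2421] 0.9961514306458146
az -120.7552763636279
(array([ 0.4803, -0.1119,  0.099 ]), 141, np.float64(0.00042465414098152854))
table_index 0.61 [320.1 142.7] [ 0.5753 -0.0432] 0.11728019588735379 35.87259132655503
station_index 0.95 [326. 142.] [ 0.5818 -0.046 ] 0.12098187073956103 32.96731053424391
bottle_mouth 0.9 [262.3 126.9] [0.5324 0.0066] 0.12941994805204016 66.22052202940327
spout_tip 0.94 [260.5 127.2] [0.5317 0.007 ] 0.12952816054367894 66.57889985211898
```

View pics/w7.png

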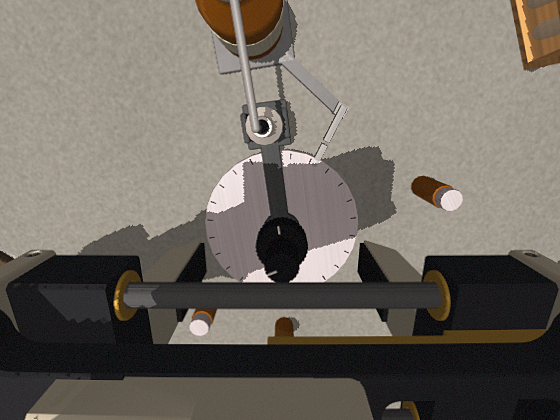

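View pics/w7c.png

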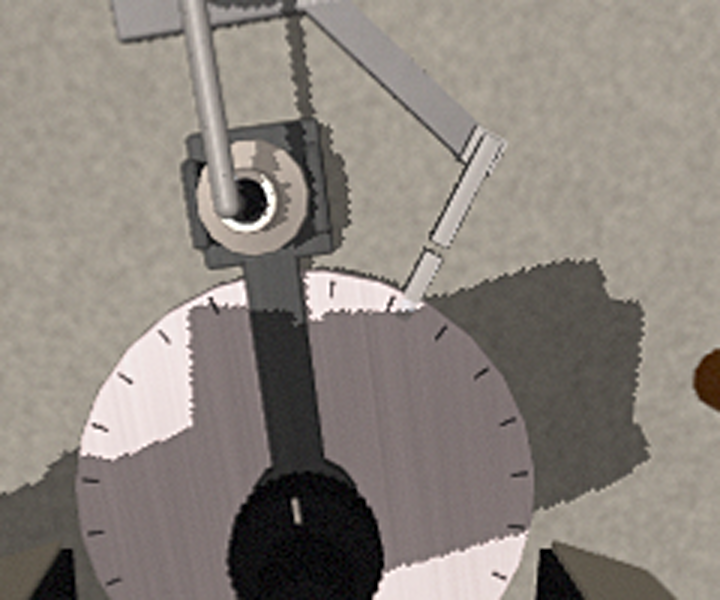

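View pics/pol7.png

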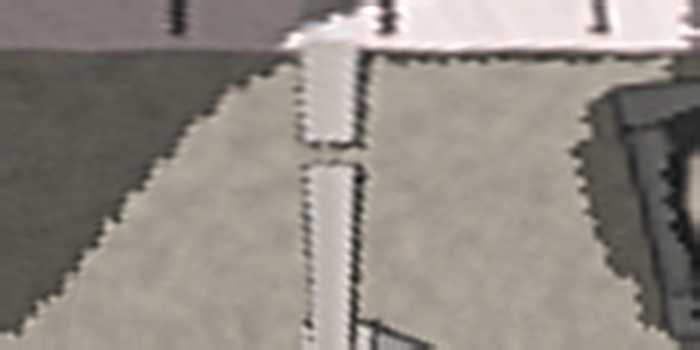

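```bash
cat > ov.py <<'E'
from h import *
import sys
s=observe();im=get_image("wrist");a=im["color"][:,:,::-1]
x0,y0,x1,y1=220,80,310,160;k=8
b=cv2.resize(a[y0:y1,x0:x1],None,fx=k,fy=k,interpolation=cv2.INTER_CUBIC)
c=np.array([.4803,-.112]);
def pt(r,az,z): az=np.radians(az);return np.array([c[0]+r*np.cos(az),c[1]+r*np.sin(az),z])
def px(P): p=proj(im,P,s); return tuple(int(v) for v in (np.array([(p[0]-x0+.5)*k,(p[1]-y0+.5)*k])))
def circ(P,r,col):
    q=[px(P+[r*np.cos(t),r*np.sin(t),0]) for t in np.linspace(0,6.28,40)]
    cv2.polylines(b,[np.array(q,np.int32)],True,col,1)
S=float(sys.argv[2]);m=float(sys.argv[3])
circ(pt(.13,S,.136),.0032,(0,0,255)); circ(pt(.13,S,.157),.0032,(0,140,255))
circ(pt(.13,m,.126),.009,(0,255,0)); circ(pt(.13,m,.126),.006,(255,255,0))
for e in(-1,1): # level part edges
    u=np.radians(S);n=np.array([-np.sin(u),np.cos(u),0])*.0032*e
    cv2.line(b,px(pt(.13,S,.157)+n),px(pt(.18,S,.157)+n),(0,140,255),1)
cv2.imwrite(f"pics/ov{sys.argv[1]}.png",b)
E
python3 ov.py 7 67.98 66.4
```

```text
(no output)
```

View pics/ov7.png

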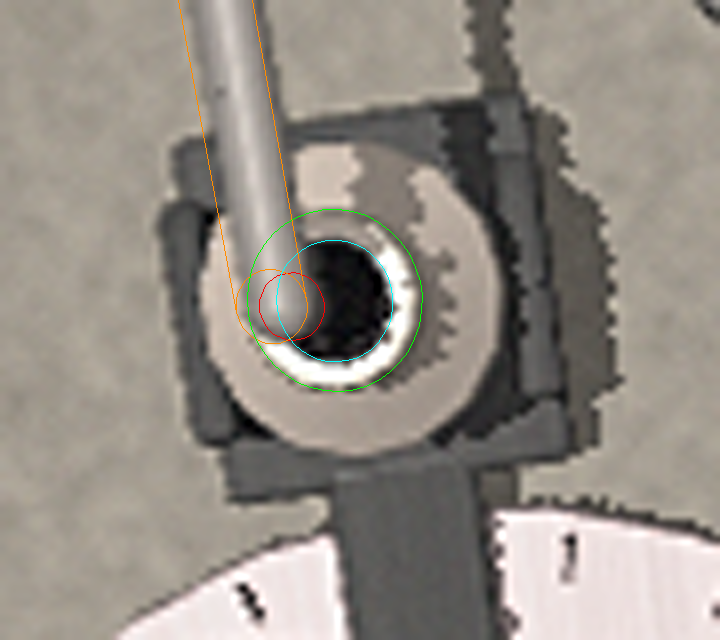

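```bash
python3 ov.py 8 67.4 66.4
```

```text
(no output)
```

View pics/ov8.png

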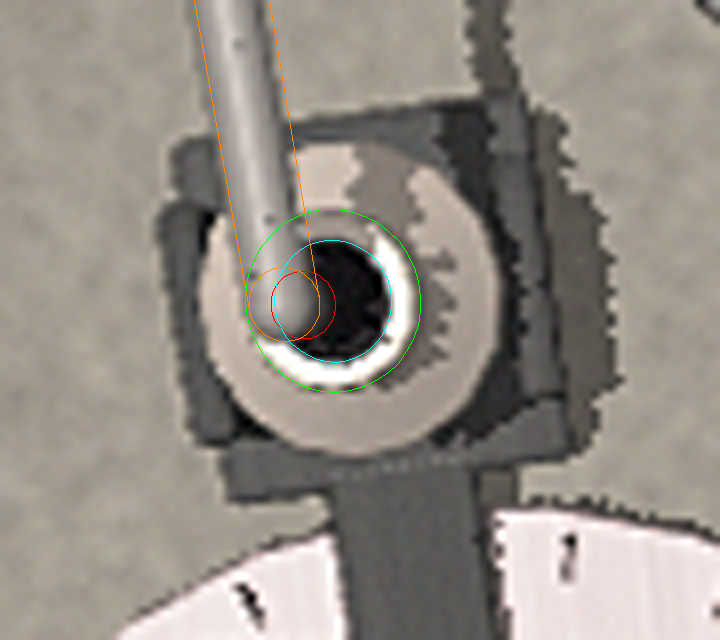

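```bash
cat > go.py <<'E'
from h import *
import sys
s=observe();M=R.from_rotvec(s['ee_rot']).as_matrix()
print(s['clock'],s['joints'].round(3),s['position'].round(4),(M.T@(np.array(eval(sys.argv[1]))-s['position'])).round(4))
E
python3 go.py .4803,-.112,.12
```

```text
18.25 [-0.374  0.268  0.511  1.89  -0.152  1.023 -0.343] [ 0.5058 -0.0697  0.2406] [0.0493 0.1206 0.0002]
```

Call:
{"op": "arm_command", "data": {
  "plan": [
    [[0.04, 0, 0], [0, 0, 0]],
    [[0.049, 0.02, 0], [0, 0, 0]],
    [[0.049, 0.07, 0], [0, 0, 0]],
    [[0.049, 0.115, 0], [0, 0, 0]],
    [[0.049, 0.12, 0], [0, 0, 0]]
  ]
}}

```text
clock: 18.75
position: [0.4775, -0.1109, 0.117]
ee_rot: [-0.908, 1.604, -1.596]
force: [-0.5, -0.2, 1.4]
width: 0.997
```

Call:
{"op": "arm_command", "data": {
  "plan": [
    [[0, 0, 0], [0, 0, 0]],
    [[0, 0, 0], [0, 0, 0]],
    [[0, 0, 0], [0, 0, 0]],
    [[0, 0, 0], [0, 0, 0]],
    [[0, 0, 0], [0, 0, 0]]
  ],
  "fingers": 1,
  "squeeze": 15
}}

```text
clock: 19.25
position: [0.4817, -0.1108, 0.1219]
ee_rot: [-0.9, 1.596, -1.597]
force: [-1.5, -0.5, 0.4]
width: 0.613
```

Call:
{"op": "arm_command", "data": {
  "plan": [
    [[0, 0, 0], [0, 0, 0]],
    [[0, 0, 0], [0, 0, 0]],
    [[0, 0, 0], [0, 0, 0]],
    [[0, 0, 0], [0, 0, 0]],
    [[0, 0, 0], [0, 0, 0]]
  ]
}}

```text
clock: 19.75
position: [0.4814, -0.111, 0.121]
ee_rot: [-0.901, 1.596, -1.597]
force: [1.9, -0.5, -0.1]
width: 0.343
```

Call:
{"op": "arm_command", "data": {
  "plan": [
    [[0, 0, 0], [0, -5, 0]],
    [[0, 0, 0], [0, -10, 0]],
    [[0, 0, 0], [0, -10, 0]],
    [[0, 0, 0], [0, -10, 0]],
    [[0, 0, 0], [0, -10, 0]]
  ]
}}

```text
clock: 20.25
position: [0.4812, -0.1109, 0.121]
ee_rot: [-1.01, 1.476, -1.477]
force: [0.9, -1.5, 0.8]
width: 0.345
```

Call:
{"op": "arm_command", "data": {
  "plan": [
    [[0, 0, 0], [0, 0, 0]],
    [[0, 0, 0], [0, 0, 0]],
    [[0, 0, 0], [0, 0, 0]],
    [[0, 0, 0], [0, 0, 0]]
  ],
  "fingers": -1
}}

```text
clock: 20.65
position: [0.4809, -0.1108, 0.1209]
ee_rot: [-1.012, 1.476, -1.475]
force: [0.1, 0.0, -0.9]
width: 0.643
```

```bash
python3 go.py .4803,-.112,.12
```

```text
20.65 [-2.040e-01  3.980e-01  4.220e-01  2.062e+00 -2.410e-01  7.280e-01
  1.000e-03] [ 0.4809 -0.1108  0.1209] [ 0.0014  0.0009 -0.0001]
```

Call:
{"op": "arm_command", "data": {
  "plan": [
    [[0, -0.03, 0], [0, 0, 0]],
    [[0, -0.08, 0], [0, 0, 0]],
    [[-0.01, -0.12, 0], [0, 1.5, 0]],
    [[-0.05, -0.12, 0], [0, 1.5, 0]],
    [[-0.05, -0.12, 0], [0, 1.5, 0]]
  ]
}}

```text
clock: 21.15
position: [0.5013, -0.0592, 0.2421]
ee_rot: [-0.995, 1.489, -1.488]
force: [-0.2, 0.0, -0.5]
width: 0.994
```

Call:
{"op": "arm_command", "data": {
  "plan": [
    [[0, 0, 0], [0, 0, 0]],
    [[0, 0, 0], [0, 0, 0]],
    [[0, 0, 0], [0, 0, 0]]
  ]
}}

```text
clock: 21.45
position: [0.4985, -0.0652, 0.2405]
ee_rot: [-0.996, 1.495, -1.495]
force: [0.1, -0.4, 0.2]
width: 0.999
```

```bash
python3 look.py 9;python3 ov.py 9 67.4 67.4
```

```text
21.45 [-0.3561  0.2508  0.4712  1.9048 -0.1323  1.0172 -0.224 ] [ 0.4985 -0.0652  0.2405] 0.9990054454464177
az -112.70345578269442
(array([ 0.4805, -0.1115,  0.0987]), 158, np.float64(0.0004894330164017385))
table_index 0.73 [271.1 318.1] [ 0.4078 -0.2405] 0.14804178954114458 -119.40187332435958
station_index 0.64 [340.3 146.3] [ 0.5806 -0.0492] 0.11796194546768052 31.924761768095
bottle_mouth 0.75 [284.8 119.7] [0.5306 0.0055] 0.12730147101396386 66.82522386788548
spout_tip 0.69 [281.9 118.4] [0.5288 0.0074] 0.12834975034541307 67.88948893622462
```

View pics/ov9.png

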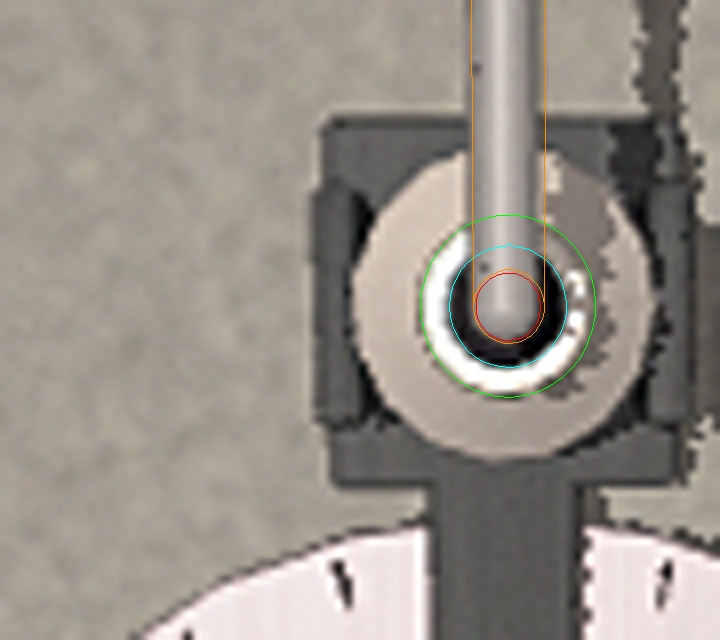

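View pics/pol9.png

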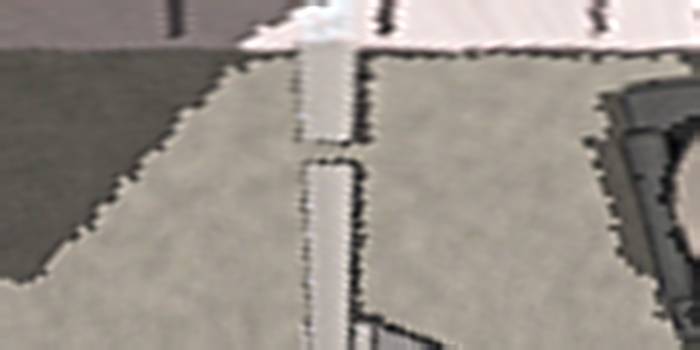

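Call:
{"op": "arm_command", "data": {
  "plan": [
    [[0, -0.04, 0], [0, 0, 0]],
    [[-0.04, -0.04, 0], [0, 0, 0]],
    [[-0.08, -0.04, 0], [0, 0, 0]],
    [[-0.12, -0.04, 0], [0, 0, 0]],
    [[-0.15, -0.04, 0], [0, 0, 0]]
  ],
  "fingers": 1,
  "squeeze": 20
}}

```text
clock: 22.25
position: [0.5574, 0.077, 0.2809]
ee_rot: [-0.996, 1.493, -1.492]
force: [0.6, 0.1, 0.6]
width: 0.615
```

Call:
{"op": "arm_command", "data": {
  "plan": [
    [[-0.03, 0, 0], [0, 0, 0]],
    [[-0.04, 0, 0], [0, 0, 0]],
    [[-0.04, 0, 0], [0, 0, 0]],
    [[-0.04, 0, 0], [0, 0, 0]],
    [[-0.04, 0, 0], [0, 0, 0]]
  ]
}}

```text
clock: 22.75
position: [0.5719, 0.1092, 0.2811]
ee_rot: [-0.995, 1.495, -1.496]
force: [-0.3, -0.6, 0.6]
width: 0.176
```

Call:
{"op": "arm_command", "data": {
  "plan": [
    [[0, 0, 0], [0, 0, 0]],
    [[0, 0, 0], [0, 0, 0]],
    [[0, 0, 0], [0, 0, 0]],
    [[0, 0, 0], [0, 0, 0]],
    [[0, 0, 0], [0, 0, 0]]
  ]
}}

```text
clock: 23.25
position: [0.5721, 0.1111, 0.281]
ee_rot: [-0.996, 1.494, -1.494]
force: [-0.9, -0.1, -0.1]
width: 0.003
```

```bash
python3 go.py .572,.110,.235; python3 - <<'E'
from h import *
s=observe()
for n in ("wrist","side","top"):
    im=get_image(n);cv2.imwrite(f"pics/{n}10.png",im["color"][:,:,::-1])
    if n=="side": crop(im,(285,190),85,3.5,"sidec10.png")
    for r in place_of(im,"plunger_top")[:1]: print(n,r,at_z(im,r["point"],.21,s))
    print(proj(im,[.572,.110,.21],s))
E
```

```text
23.25 [-0.577  0.349  0.402  1.658 -0.146  1.165 -0.533] [0.5721 0.1111 0.281 ] [0.0011 0.046  0.0004]
wrist {'point': [281.8, 230.2], 'confidence': 0.84} [0.57100606 0.10873054 0.21      ]
[282.36395585 228.28787876]
side {'point': [279.5, 161.1], 'confidence': 0.65} [0.55725599 0.10230505 0.21      ]
[284.39113818 159.70901559]
top {'point': [328.2, 215.6], 'confidence': 0.43} [ 0.47315837 -0.09550447  0.21      ]
[239.25218941 175.50633067]
```

View pics/wrist10.png

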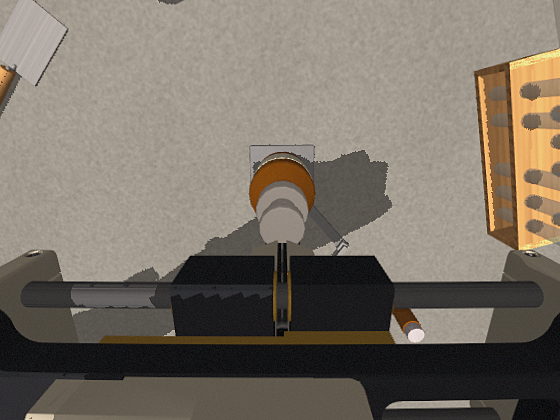

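View pics/sidec10.png

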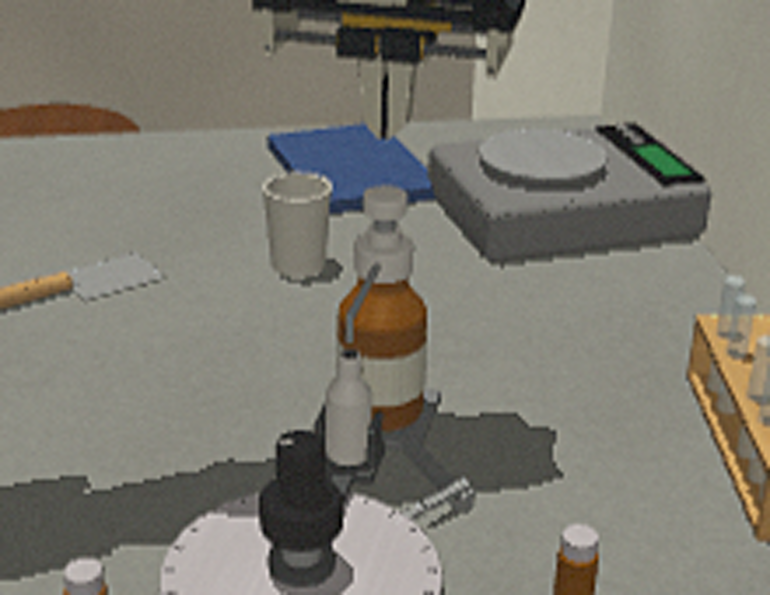

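Call:
{"op": "arm_command", "data": {
  "plan": [
    [[0.002, 0.02, 0], [0, 0, 0]],
    [[0.002, 0.038, 0], [0, 0, 0]],
    [[0.002, 0.044, 0], [0, 0, 0]],
    [[0.002, 0.044, 0], [0, 0, 0]]
  ]
}}

```text
clock: 23.95
position: [0.5709, 0.1093, 0.2363]
ee_rot: [-0.998, 1.494, -1.494]
force: [1.1, 0.1, 0.9]
width: 0.004
```

Call:
{"op": "arm_command", "data": {
  "plan": [
    [[0, 0.004, 0], [0, 0, 0]],
    [[0, 0.008, 0], [0, 0, 0]],
    [[0, 0.012, 0], [0, 0, 0]],
    [[0, 0.015, 0], [0, 0, 0]],
    [[0, 0.015, 0], [0, 0, 0]]
  ]
}}

```text
clock: 24.45
position: [0.5721, 0.1094, 0.2224]
ee_rot: [-0.994, 1.493, -1.494]
force: [0.4, -0.2, 7.1]
width: 0.003
```

Call:
{"op": "arm_command", "data": {
  "plan": [
    [[0, 0.002, 0], [0, 0, 0]],
    [[0, 0.003, 0], [0, 0, 0]],
    [[0, 0.004, 0], [0, 0, 0]],
    [[0, 0.004, 0], [0, 0, 0]]
  ]
}}

```text
clock: 24.85
position: [0.5722, 0.1094, 0.2202]
ee_rot: [-0.993, 1.493, -1.493]
force: [-4.9, -0.5, 18.7]
width: 0.007
```

Call:
{"op": "arm_command", "data": {
  "plan": [
    [[0, 0, 0], [0, 0, 0]],
    [[0, -0.01, 0], [0, 0, 0]],
    [[0, -0.03, 0], [0, 0, 0]],
    [[0, -0.07, 0], [0, 0, 0]],
    [[0, -0.1, 0], [0, 0, 0]]
  ]
}}

```text
clock: 25.35
position: [0.5714, 0.1092, 0.3196]
ee_rot: [-0.995, 1.494, -1.494]
force: [-0.1, 0.1, -0.1]
width: 0.005
```

Call:
{"op": "arm_command", "data": {
  "plan": [
    [[0.04, -0.01, 0], [0, 0, 0]],
    [[0.08, -0.01, 0], [0, 0, 0]],
    [[0.11, -0.01, 0], [0, 0, 0]],
    [[0.11, -0.01, 0], [0, 0, 0]],
    [[0.11, -0.01, 0], [0, 0, 0]]
  ]
}}

```text
clock: 25.85
position: [0.5289, 0.0075, 0.3281]
ee_rot: [-0.994, 1.495, -1.494]
force: [-0.1, 0.3, 1.5]
width: 0.003
```

```bash
python3 look.py 11;python3 ov.py 11 67.4 67.4; python3 -c "
from h import *
im=get_image('side');crop(im,(285,215),85,3.5,'sidec11.png')"
```

```text
25.85 [-0.4777  0.2196  0.452   1.7112 -0.1017  1.2335 -0.3973] [0.5289 0.0075 0.3281] 0.0032090592368124744
az -112.68601531908837
(array([ 0.4804, -0.1109,  0.0987]), 55, np.float64(0.0003304062852546308))
table_index 0.83 [326.8 191.9] [ 0.5814 -0.048 ] 0.11897706053220762 31.948739817963215
station_index 0.78 [327.4 189.2] [ 0.5837 -0.0443] 0.12294268461348092 32.82997644938806
bottle_mouth 0.69 [281.3 189.9] [0.5271 0.0053] 0.12531638663818054 68.10782638022161
spout_tip 0.81 [281.3 190.7] [0.5277 0.0067] 0.12677459173347705 68.08688875406924
```

View pics/w11.png

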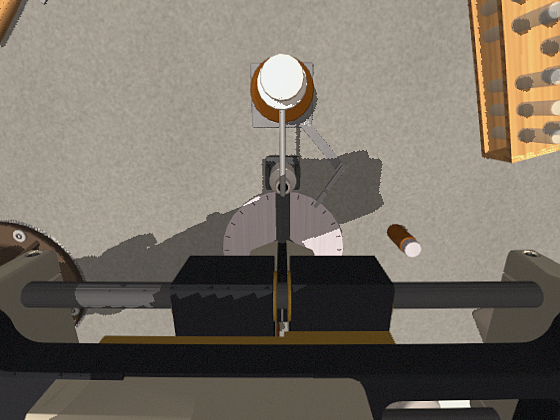

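View pics/pol11.png

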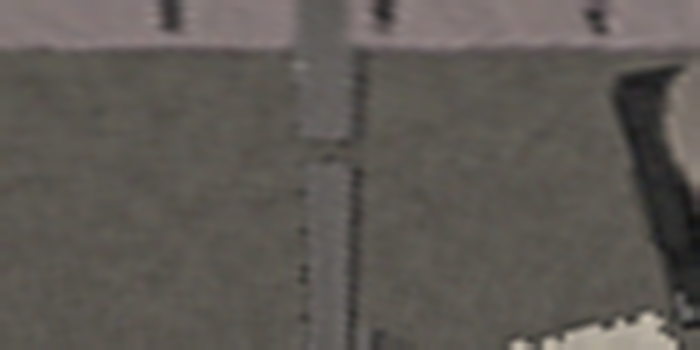

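View pics/sidec11.png

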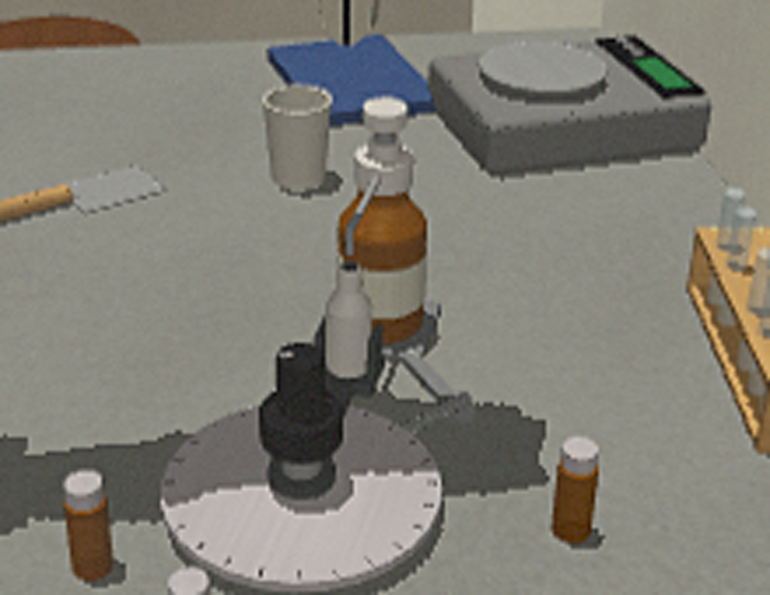

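```bash
python3 -c "
from cell import *
print(sign_off(), observe()['clock'])"
```

```text
the job is handed in; nothing more can be done
the job is handed in; nothing more can be done
```

The job is done and handed in at about 26 s of the 72 s allowed; sign-off gives no verdict.

- **Large knob:** I turned it about 79° counterclockwise in two grips, 77° and then a 2° correction. In the last wrist pictures the two index fingers lie end to end, within about 0.5 mm of each other.
- **Small knob:** I turned it 98° counterclockwise in two grips, 88° and then 10°. The close wrist picture after that, looking along the spout, showed the spout tip within about 0.5 mm of the middle of the bore. I did not view a matching close-up after pressing. A coarser look then put mouth and spout in the same direction from the axis, within 0.1°.
- **Plunger:** I pressed it with shut fingers until the force rose to 18.7 N, well past the 7.7 N it takes at the stop, with the fingertips 12 mm below its rest height. It then sprang back, and the last side picture shows it up.
- **Disagreements:** The network's index-finger directions differed by 1–3° between pictures. I relied on the pictures unwrapped about the axis instead. The spout direction came out at 67.4° from the spout itself and 68.0° from the index finger. I aimed at the spout as seen.
- **Rest of the bench:** No measured force suggested contact with the bottle, its arm or the loose things. I made no separate position check on the loose things. They looked unmoved where they showed in the last pictures, but not all of them were in view. The gripper was clear of everything at hand-in.

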